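# Find the unlocked lid of the stock chest and push it open

## Task

One of the four pink lids in the top of the white stock chest has been left unlocked: press the lids off-centre, one after another, to find the one that rocks, then push that lid with your fingertips until it is tipped fully open, and leave it open with the hand clear. Do not pick anything up, and leave the bottles, the carton and the bowl standing where they are.

Things in the scene. Friction and masses are not known exactly. Their poses are not given: they have to be found in the camera images.
- lid_place1 (a point): front left pink lid of the white stock chest: centre of its upper face, 100 mm above the table, flush with the chest's top. Chest axes: x front to rear, y left, z up. Front = nearer the robot, left as the robot sees it. Lids are 100 mm along x, 90 mm along y, 8 mm thick, 2 mm gaps; places 124 mm apart in x, 114 mm in y.
- lid_place2 (a point): front right pink lid of the white stock chest: centre of its upper face, 100 mm above the table, flush with the chest's top. Chest axes: x front to rear, y left, z up. All four lids look alike; three are locked and do not give at all; which place has the loose one changes.
- lid_place3 (a point): rear left pink lid of the white stock chest: centre of its upper face, 100 mm above the table, flush with the chest's top. Chest axes: x front to rear, y left, z up. Each lid's pivot line runs along y through its centre, marked by short dark bars on the white top beside it: a press at the centre tells nothing, press some 30 mm in front of or behind it.
- lid_place4 (a point): rear right pink lid of the white stock chest: centre of its upper face, 100 mm above the table, flush with the chest's top. Chest axes: x front to rear, y left, z up. The compartment under each lid is open for at least 60 mm below the chest's top.
- loose_lid (a joint): tilt of the one loose lid, rad: 0 flush, positive with its front edge (-x of the chest) down, negative with the rear edge down; stops at +-0.9. Balanced and stiff: gives at 3 to 4 N pressed 30 mm from the pivot, stays as left. At the stop the surface there is 38 mm below the chest's top and the raised edge 40 mm above it. It cannot be lifted out.
- bottle_a_mid (a point): amber bottle, blue cap, 38 mm across, 75 mm tall, standing on the chest's rear ledge (left part); the point is its centre, half-way up. Leave it alone.
- bottle_b_mid (a point): amber bottle, blue cap, 38 mm across, 75 mm tall, standing on the chest's rear ledge (right part); the point is its centre, half-way up. Leave it alone.
- bottle_c_mid (a point): amber bottle, blue cap, 52 mm across, 105 mm tall, on the table left of the chest; the point is its centre, half-way up. Leave it alone.
- bottle_red_mid (a point): amber bottle, red cap, 30 mm across, 68 mm tall, on the table right of the chest; the point is its centre, half-way up. Leave it alone.
- carton_mid (a point): white carton 45 x 45 x 85 mm, on the table right of the chest; the point is its centre, half-way up. Leave it alone.
- steel_bowl_mid (a point): steel bowl, 110 mm across, 45 mm tall, on the table left of the chest; the point is its centre, half-way up. Leave it alone.

How it is judged:
By the outcome, as a careful person would: the job done as asked, in the order asked, and still so for the second after the job is handed in, with the robot touching nothing.
It also fails if it takes over 51 s, if anything falls off the work surface, if the arm or the gripper's body presses on something with over 40 N, if the wrist force passes 120 N, or if a joint passes its speed limit or range.

## Robot

A 7-joint arm with a two-finger parallel gripper is mounted at the origin on the work surface. World frame = base frame: x ahead of the robot, y to its left, z up, the work surface at z = 0. Lengths are in mm, angles in degrees, forces in N, time in s.
With the tool pointing down it reaches from about 400 to 850 mm from the base axis. Payload 4.5 kg.
Tool frame: the origin (TCP) lies on the centre line of the jaws, within the pads' length; the fingertips stand 25 mm ahead of it and the grasp point (between the pads) lies 6 mm ahead of it; z points along the fingers, y is the line along which they close (so a half turn about z gives the same grasp; the last joint's range is limited). The gripper opens to 88 mm and grips with 3 to 60 N. Pads are 18 mm wide; open, the fingers measure 123 mm over their backs; the gripper's body (75 mm by 187 mm) begins 45 mm behind the grasp point.
Start: joints at [-75.355, 39.483, -11.15, 89.685, 9.013, 51.709, -12.324], TCP at [137.469, 609.716, 263.743] pointing down, gripper open.
Joint ranges: [-172.22, 172.22], [-26.19, 119.32], [-84.43, 86.54], [7.71, 146.69], [-57.33, 237.33], [2.42, 119.75], [-152.13, 152.13]. Speed limits (degrees/s): [147.25, 147.25, 180, 180, 180, 180, 180].

## Interface

Orientations are given as [roll, pitch, yaw] about the fixed x, y, z axes, in that order (R = Rz(yaw) Ry(pitch) Rx(roll)).
In Python, from rig import readout, snapshot, job, find_in gives the robot as it stands. The module is installed in compiled form; this text tells all that it offers.
- The arm moves only by the shell command python3 -m pendant 'ROWS' [FORCE]. ROWS is JSON, a list that holds one entry, the list of rows, each a list of 7 numbers: the shift along the world's x, y, z as a fraction of full scale, then the turn, a rotation vector about the world's x, y, z as a fraction of full scale, then the closure, from 0 (fully open) to 1 (shut). A call has exactly 5 rows; each row is the pose to reach, as a shift and turn from the pose commanded when the call began; what a row does not reach only later rows make up. Full scale, the value 1, is 0.15 m for a shift and 60 degrees for a turn. A row lasts 1/12 s, in which the tool goes at most 41.7 mm and 7.16 degrees, less where a joint would pass 70% of its speed; a pose out of reach is approached as far as the arm can. A call with a number of a shift or a turn outside -1 to 1 is refused whole. A call with a gripper value outside its range is refused whole. The fingers move at their own pace and stop on an object; FORCE is the grip in N (left out, the last holds). Time passes only in rows, so rows that repeat a pose let the fingers close, or fill a call up. It gives the time, the measured TCP pose, the force and the opening at its end, in the units of the state.
- readout.sense(): the state, without advancing time (a new reading comes with each control period).
- snapshot(name): name is "scene" or "top" or "wrist"; returns a dict with "img" (400x640x3 uint8, red, green, blue), "fx", "fy", "cx", "cy" (pixels), "R" (3x3) and "t" (3): a world point X has camera coordinates R X + t. Camera axes: x right, y down, z forward; pixel columns grow to the right and rows downward; lengths in mm; the calibration is good to about 2 mm. A picture is of the moment at which its call begins. There is no depth.
- job.job_done(): hands the job in, once; it reports no verdict.
Trained networks look in the newest picture that a camera, given by its name, has taken for a name from the list of things; names that differ only in an ending like _2 or _b are one class to them, and where a whole thing is asked for, a point or a joint stands for the part that bears it (a point fixed in the world has none). Each returns a list of dicts, best first, with "confidence" (0 to 1); they miss things now and then, are a little off and sometimes report something else, mostly with a low value. They report only what shows in the picture. A call takes as long as a camera call.
- find_in(target, camera): "location" ([column, row] in pixels, amid what is visible of it).
The state is a dict: "time": time; "qpos": joint angles; "qvel": joint speeds; "effort": joint torques, N m; "eef_pos": TCP position; "tcp_rot": TCP orientation; "force": force on the tool from outside, world axes, zero at the start; "torque": the same for the moment, N m; "width": finger opening in mm.
Only numpy, scipy, OpenCV 4.12 (cv2) and the standard library are available. Lean on these libraries where they do the work, as an engineer would, in place of code of your own. Each camera call takes 0.05 s, during which the arm holds its last target. There are 200 camera calls.

## Working session

There is one attempt and no reset: what is moved stays moved. The work goes in short steps, Python scripts to look and compute and a shell command to move; the robot and the scene stay as the last step left them, time stands still between calls to the robot, and variables do not carry over. Pictures are saved under pics/ and viewed, on a budget of 10 in all, crops included, one or two more only if the job needs it, and the job is handed in when it is done.

```bash
mkdir -p pics; cat > h.py <<'E'
import numpy as np,cv2
from rig import readout,snapshot,job,find_in
def save(s,n): cv2.imwrite('pics/'+n,s['img'][:,:,::-1])
def back(s,uv,z):
    R=np.array(s['R']);t=np.array(s['t']).ravel()
    d=R.T@np.array([(uv[0]-s['cx'])/s['fx'],(uv[1]-s['cy'])/s['fy'],1]);c=-R.T@t
    return c+d*(z-c[2])/d[2]
E
python3 - <<'E'
from h import *
print(readout.sense())
for c in('top','scene'):
    s=snapshot(c);save(s,c+'0.png')
    for n,z in(('lid_place1',100),('bottle_a_mid',137),('bottle_red_mid',34),('carton_mid',42),('steel_bowl_mid',22)):
        for d in find_in(n,c): print(c,n,round(d['confidence'],2),np.round(d['location']),back(s,d['location'],z).round())
E
```

```text
{'time': 0.0, 'qpos': array([-75.35697856,  39.53431158, -11.14547423,  89.74441799,
         9.01305764,  51.70932818, -12.32466368]), 'qvel': array([-0.02578486,  0.04673782, -0.00046985, -0.03764494, -0.00207721,
       -0.01360849, -0.01975934]), 'effort': array([-8.30435474e-04, -5.27550530e+01, -1.26667935e+00, -1.53435838e+01,
       -5.25493152e-02,  6.53184296e-03,  1.70885273e-04]), 'eef_pos': array([137.38445195, 609.11316177, 262.90009907]), 'tcp_rot': array([-1.79894183e+02,  7.48860211e-03,  1.67298783e+02]), 'force': array([-1.04627262,  0.16663352, -0.47380076]), 'torque': array([ 0.00197754,  0.00142106, -0.02027292]), 'width': 87.92656735044172}
top lid_place1 0.6 [379. 202.] [616. -71. 100.]
top bottle_a_mid 0.84 [343. 145.] [738.  10. 137.]
top bottle_red_mid 0.59 [454. 259.] [ 488. -254.   34.]
top carton_mid 0.91 [459. 182.] [ 672. -272.   42.]
top steel_bowl_mid 0.81 [288. 243.] [526. 141.  22.]
scene lid_place1 0.88 [285. 280.] [ 702. -131.  100.]
scene bottle_a_mid 0.94 [350. 242.] [744.   9. 137.]
scene bottle_red_mid 0.57 [178. 275.] [ 494. -264.   34.]
scene carton_mid 0.85 [226. 329.] [ 675. -267.   42.]
scene steel_bowl_mid 0.71 [320. 191.] [512. 158.  22.]
scene steel_bowl_mid 0.15 [224. 328.] [ 661. -264.   22.]
```

View pics/top0.png

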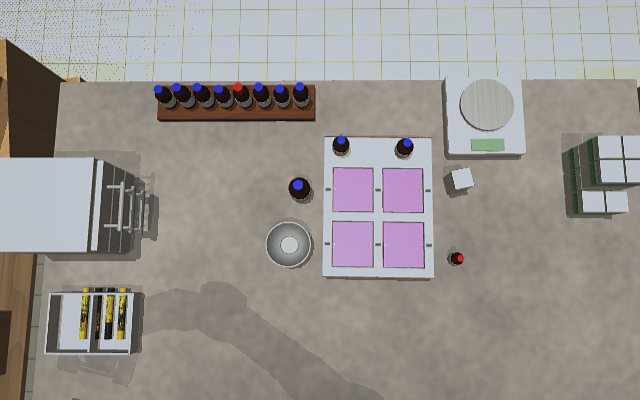

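View pics/scene0.png

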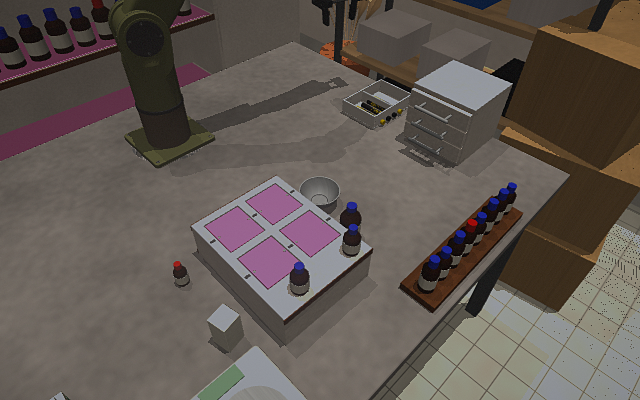

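The top view shows the chest with four pink lids, centred at about (353,190), (403,190), (353,244) and (403,245). Two bottles stand on the rear ledge at (341,146) and (404,148), with the bowl and bottle c to the left and the carton and red bottle to the right. The scene view agrees. I'll segment the pink lids to get exact centres.

```bash
cat > seg.py <<'E'
from h import *
for c in('top','scene'):
    s=snapshot(c);h=cv2.cvtColor(s['img'],cv2.COLOR_RGB2HSV)
    m=cv2.inRange(h,(135,40,90),(170,255,255));n,l,st,ce=cv2.connectedComponentsWithStats(m)
    for i in range(1,n):
        if 800<st[i,4]<6000 and (c=='top' or st[i,1]>170):
            k=cv2.minAreaRect(np.argwhere(l==i)[:,::-1].astype(np.float32))
            P=[back(s,q,100)[:2] for q in cv2.boxPoints(k)]
            print(c,ce[i].round(1),back(s,k[0],100).round(1),np.round(P).tolist())
print(readout.sense()['time'])
E
python3 seg.py
```

```text
top [352.7 189.7] [643.3 -12.1 100. ] [[694.0, 32.0], [693.0, -57.0], [594.0, -56.0], [594.0, 33.0]]
top [402.5 190.3] [ 640.9 -126.1  100. ] [[691.0, -83.0], [691.0, -172.0], [592.0, -169.0], [592.0, -81.0]]
top [352.6 243.9] [519.2 -11.1 100. ] [[569.0, 33.0], [569.0, -56.0], [470.0, -54.0], [470.0, 33.0]]
top [402.9 244.7] [ 518.2 -124.2  100. ] [[569.0, -80.0], [569.0, -171.0], [468.0, -167.0], [468.0, -79.0]]
scene [273.5 203.6] [523.   -8.6 100. ] [[471.0, -51.0], [470.0, 70.0], [575.0, 34.0], [570.0, -78.0]]
scene [234.  228.6] [ 521.  -121.9  100. ] [[469.0, -165.0], [464.0, -53.0], [572.0, -79.0], [571.0, -183.0]]
scene [309.5 233. ] [645.7 -11.3 100. ] [[597.0, -56.0], [570.0, 42.0], [695.0, 33.0], [712.0, -58.0]]
scene [268.5 261.6] [ 641.4 -125.1  100. ] [[594.0, -170.0], [574.0, -72.0], [689.0, -81.0], [701.0, -172.0]]
0.7
```

Lid centres are roughly: lid 1 (520,-11), lid 2 (519,-124), lid 3 (644,-12), lid 4 (641,-126). I'll shut the fingers, square up the yaw and fly over to the front half of lid 1.

```bash

python3 -m pendant '[[[0.12,-0.16,0,0,0,0.05,1],[0.24,-0.32,0,0,0,0.1,1],[0.36,-0.48,0,0,0,0.15,1],[0.48,-0.64,0,0,0,0.2,1],[0.6,-0.8,0,0,0,0.2,1]]]' 20
python3 -m pendant '[[[0.13,-0.16,0,0,0,0,1],[0.26,-0.32,0,0,0,0,1],[0.4,-0.48,0,0,0,0,1],[0.53,-0.64,0,0,0,0,1],[0.67,-0.8,0,0,0,0,1]]]'
```

```text
time: 1.12
eef_pos: [228.2, 488.5, 263.9]
tcp_rot: [180.0, 0.0, 179.4]
force: [1.0, 0.3, -0.3]
width: 56.7
time: 1.53
eef_pos: [328.7, 368.6, 264.0]
tcp_rot: [180.0, 0.0, 179.3]
force: [0.4, 1.2, 0.8]
width: 23.6
```

```bash

python3 -m pendant '[[[0.12,-0.2,0,0,0,0,1],[0.24,-0.4,0,0,0,0,1],[0.36,-0.6,0,0,0,0,1],[0.48,-0.8,0,0,0,0,1],[0.6,-1,0,0,0,0,1]]]'
python3 -m pendant '[[[0.06,-0.2,0,0,0,0,1],[0.12,-0.4,0,0,0,0,1],[0.18,-0.6,0,0,0,0,1],[0.24,-0.8,0,0,0,0,1],[0.3,-1,0,0,0,0,1]]]'
python3 -m pendant '[[[0.04,-0.15,-0.1,0,0,0,1],[0.1,-0.3,-0.3,0,0,0,1],[0.18,-0.53,-0.5,0,0,0,1],[0.18,-0.53,-0.7,0,0,0,1],[0.18,-0.53,-0.8,0,0,0,1]]]'
```

```text
time: 1.95
eef_pos: [418.8, 218.3, 264.0]
tcp_rot: [180.0, 0.0, 179.3]
force: [1.0, 0.7, -0.2]
width: 0.3
time: 2.37
eef_pos: [463.4, 68.2, 264.0]
tcp_rot: [180.0, 0.0, 179.3]
force: [1.0, 0.0, 0.1]
width: 0.2
time: 2.78
eef_pos: [489.4, -13.2, 140.9]
tcp_rot: [-179.9, -0.2, 179.0]
force: [-0.4, 0.7, 0.2]
width: 0.4
```

```bash

python3 -m pendant '[[[0,0,-0.03,0,0,0,1],[0,0,-0.06,0,0,0,1],[0,0,-0.09,0,0,0,1],[0,0,-0.11,0,0,0,1],[0,0,-0.11,0,0,0,1]]]'
python3 -m pendant '[[[0,0,-0.01,0,0,0,1],[0,0,-0.02,0,0,0,1],[0,0,-0.02,0,0,0,1],[0,0,-0.02,0,0,0,1],[0,0,-0.02,0,0,0,1]]]'
```

```text
time: 3.2
eef_pos: [490.3, -9.3, 127.7]
tcp_rot: [180.0, 0.1, 179.3]
force: [-0.2, -0.1, -0.7]
width: 0.3
time: 3.62
eef_pos: [490.4, -9.5, 124.6]
tcp_rot: [180.0, 0.1, 179.3]
force: [-0.3, 0.8, 4.2]
width: 0.4
```

```bash

python3 -m pendant '[[[0,0,-0.01,0,0,0,1],[0,0,-0.02,0,0,0,1],[0,0,-0.02,0,0,0,1],[0,0,-0.02,0,0,0,1],[0,0,-0.02,0,0,0,1]]]'
```

```text
time: 4.03
eef_pos: [490.1, -9.6, 121.2]
tcp_rot: [180.0, 0.0, 179.3]
force: [0.2, 0.6, 2.4]
width: 0.5
```

Lid 1 gives: the tip is about 4 mm down and the force is still only 2–4 N. I'll keep pressing to confirm.

```bash

python3 -m pendant '[[[0,0,-0.02,0,0,0,1],[0,0,-0.04,0,0,0,1],[0,0,-0.06,0,0,0,1],[0,0,-0.07,0,0,0,1],[0,0,-0.07,0,0,0,1]]]'
```

```text
time: 4.45
eef_pos: [489.8, -10.0, 110.5]
tcp_rot: [-180.0, -0.0, 179.3]
force: [0.1, 0.2, 2.8]
width: 0.5
```

```bash

python3 -m pendant '[[[0,0,-0.02,0,0,0,1],[0,0,-0.04,0,0,0,1],[0,0,-0.06,0,0,0,1],[0,0,-0.06,0,0,0,1],[0,0,-0.06,0,0,0,1]]]'
python3 -m pendant '[[[0,0,-0.01,0,0,0,1],[0,0,-0.02,0,0,0,1],[0,0,-0.03,0,0,0,1],[0,0,-0.03,0,0,0,1],[0,0,-0.03,0,0,0,1]]]'
```

```text
time: 4.87
eef_pos: [489.3, -10.0, 101.3]
tcp_rot: [-180.0, -0.1, 179.3]
force: [-0.8, -0.1, 1.1]
width: 0.6
time: 5.28
eef_pos: [488.9, -10.0, 98.4]
tcp_rot: [-179.9, -0.1, 179.3]
force: [-4.3, -0.3, 18.5]
width: 0.5
```

The force jumped to 18.5 N at the depth expected for the stop. I'll lift clear and look.

```bash

python3 -m pendant '[[[-0.01,0,0.08,0,0,0,1],[-0.02,0,0.25,0,0,0,1],[-0.02,0,0.45,0,0,0,1],[-0.02,0,0.7,0,0,0,1],[-0.02,0,0.95,0,0,0,1]]]'
python3 -m pendant '[[[-0.1,0.2,0.2,0,0,0,1],[-0.2,0.4,0.2,0,0,0,1],[-0.3,0.6,0.2,0,0,0,1],[-0.4,0.8,0.2,0,0,0,1],[-0.4,1,0.2,0,0,0,1]]]'
python3 -m pendant '[[[-0.1,0.2,0,0,0,0,1],[-0.2,0.4,0,0,0,0,1],[-0.3,0.6,0,0,0,0,1],[-0.3,0.8,0,0,0,0,1],[-0.3,0.8,0,0,0,0,1]]]'
python3 - <<'E'
from h import *
o=[]
for c in('top','scene'):
    s=snapshot(c)['img']; o.append(cv2.resize(s[130:290,290:470] if c=='top' else s[160:320,170:390],None,fx=2 if c=='scene' else 2,fy=2))
cv2.imwrite('pics/after.png',np.hstack(o)[:,:,::-1])
E
```

```text
time: 5.7
eef_pos: [486.3, -9.9, 240.8]
tcp_rot: [180.0, -0.1, 179.3]
force: [0.7, 0.6, -0.5]
width: 0.3
time: 6.12
eef_pos: [423.8, 140.8, 269.8]
tcp_rot: [-179.9, -0.1, 179.3]
force: [0.8, -0.5, -0.2]
width: 0.8
time: 6.53
eef_pos: [380.8, 267.4, 270.2]
tcp_rot: [179.6, 0.1, 179.8]
force: [0.0, 0.9, 0.8]
width: 0.7
```

View pics/after.png

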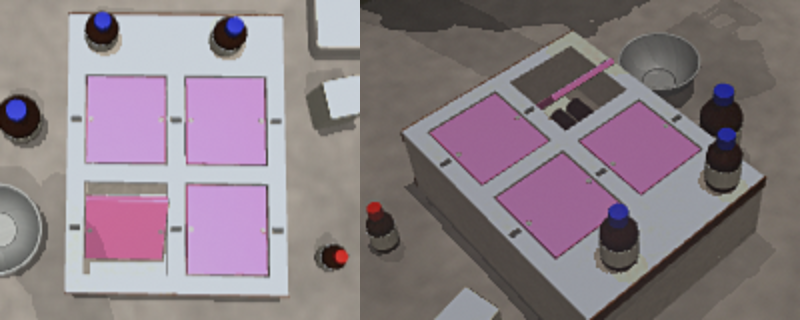

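Lid 1, front left, is tipped with its front edge down. In the crop, its raised edge is at row ~195 and its lower edge at row ~261. All bottles, the carton and the bowl are standing. I'll check the angle numerically.

```bash
python3 - <<'E'
from h import *
s=snapshot('top');R=np.array(s['R']);t=np.array(s['t']).ravel()
h=cv2.cvtColor(s['img'],cv2.COLOR_RGB2HSV);m=cv2.inRange(h,(135,40,60),(179,255,255))
r=np.where(m[218:275,335:370].sum(1)>255*15)[0]+218;print('rows',r.min(),r.max())
for a in(.7,.8,.85,.9):
    o=[]
    for sg in(1,-1):
        X=np.array([519.5+sg*50*np.cos(a),-11,100+sg*50*np.sin(a)]);c=R@X+t;o.append(c[1]/c[2]*s['fy']+s['cy'])
    print(a,np.round(o,1))
for n,z in(('bottle_a_mid',137),('bottle_red_mid',34),('carton_mid',42),('steel_bowl_mid',22)):
    for d in find_in(n,'top'): print(n,np.round(d['location']),back(s,d['location'],z).round())
print(readout.sense()['force'])
E
```

```text
rows 228 259
0.7 [225.6 261.2]
0.8 [227.1 259.8]
0.85 [227.8 259. ]
0.9 [228.6 258.2]
bottle_a_mid [340. 146.] [735.  17. 137.]
bottle_a_mid [403. 148.] [ 731. -124.  137.]
bottle_red_mid [458. 258.] [ 491. -264.   34.]
[-0.10988602 -1.13187071 -0.87581876]
```

```bash
python3 -c "
from rig import job,readout
print(job.job_done(),readout.sense()['time'])"
```

```text
the job is handed in; nothing more can be done
the job is handed in; nothing more can be done
```

The loose lid was the front left one (lid_place1). It is now tipped fully open, front edge down, and the hand is parked clear. I pressed it about 30 mm in front of its pivot with the fingers closed. It gave at about 4 N and kept sinking at 1–3 N. It was the first lid I tried, so I did not press the other three.

- **Lid at its stop:** the force jumped to 18.5 N at about 27 mm fingertip depth, which fits the 0.9 rad stop. The last top picture put the tilt at about 0.85–0.9 rad, as close as its one-pixel resolution allows.
- **Hand clear:** the force reading was about zero (noise of roughly 1 N) before I handed in. The last move ended at 6.5 s, well inside the 51 s limit.
- **Other objects:** in the last pictures the bottles, carton and bowl were standing where they started, though the frame cut off part of the carton and bowl.
- **Check that failed:** in the last top picture the network reported neither the carton nor the bowl. For those two I relied on the picture I had viewed just before.

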